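# Pop open the router-cutter box

### The job

Pop open the clear-lidded router-cutter box: with one fingertip on each of the two steel catches at its front, press both down together and keep them down until the lid has sprung up and come to rest ajar, then let go and back away. The spring does the opening: do not lift the lid by hand, and leave everything else on the bench where it is.

Things in the scene. Friction and masses are not known exactly. Their poses are not given: they have to be found in the camera images.
- cutter_box: grey plastic box with a clear, grey-framed lid over rows of router cutters, 150 deep x 230 wide x 66 high; it does not shift. Origin: centre of its underside; x from the front (catch side, turned to the robot) to the hinge at the back, y to its left. On the front wall are two steel rocking catches: a flat pad juts out to the front, and an upright hook behind it bites on the lid's front edge.
- pad_left: flat steel press pad of the left (+y) catch, 24 deep (box x) x 30 wide (box y), 3.5 thick, nothing under it. Origin: centre of its top face, 108 in front of the box's centre, 37 left of it, 46 above the bench at rest, 20 below the lid's top; its front edge is 3 higher than its rear and sinks as it is pressed. Its hook stands 62 high, 10 behind the pad's rear edge, and leans to within 3 of that edge when pressed.
- pad_right: the same on the box's right, 37 right of the box's centre: the pads are 74 apart, centre to centre, with a gap of 44 between them and about 30 of clear bench in front of them.
- catch_left (a joint): rocking angle of the left catch, rad: 0 at rest, 0.30 at its stop. The pad's centre sinks 23 mm per rad; under a 19 wide fingertip the stop comes with the tip about 5 below the pad's height at rest. A spring returns it: about 0.7 N starts it, 2 N frees the lid (at about 0.15), 4 N reaches the stop. With only one catch down the other still holds the lid; one let go with the lid down bites again.
- catch_right (a joint): the same for the right catch.
- lid (a joint): angle of the lid, rad: 0 shut (up to 0.01 while hooked), growing as it opens. Once both hooks are off, a spring raises it slowly against a damper, in about 3 s, to rest ajar at 0.18 to 0.29; it can be lifted further by hand, to 1.7.
- lid_edge (a point): middle of the upper front edge of the lid, 75 in front of the box's centre, 66 above the bench when shut, rising about 35 when the lid is ajar.
- stone: sharpening stone in a dark wooden holder, 215 x 78 x 44, beside the box. Origin: centre of its underside. Not to be moved, like all that follow.
- bridge_blank: dark wooden guitar bridge blank, 28 x 170 x 10, lying in front of the pads. Origin: centre of its underside, long axis its y.
- sanding_block: cork-faced wooden sanding block, 110 x 65 x 36. Origin: centre of its underside.
- fret_hammer: small hammer lying flat, 220 long, 26 high. Origin: middle of its length, on the underside.
- glue_bottle: white glue bottle, 60 across, 160 high. Origin: centre of its underside.
- screw_jar: glass jar with a steel cap, 68 across, 75 high. Origin: centre of its underside.
- mug: white mug, 80 across, 90 high, handle on its +y side. Origin: centre of its underside.

How it is judged:
On the way:
1. both catches are held down at once, a finger on each pad, while the lid springs up clear of the hooks (value of joint each of catch_left, catch_right above 0.1 rad and contact force between the fingers and pad_left above 0.3 N and contact force between the fingers and pad_right above 0.3 N and value of joint lid above 0.08 rad), for 0.2 s.
At the end, for the whole second after the job is handed in: The lid stands ajar where its spring holds it (0.13 to 0.33 rad), both catches are let go and back up (under 0.06 rad) (value of joint lid between 0.13 and 0.33 rad and value of joint each of catch_left, catch_right below 0.06 rad); the robot touches nothing.
It fails at once if the lid is lifted beyond where its spring takes it (over 0.40 rad) (value of joint lid above 0.4 rad).
It fails at once if something else on the bench is moved by more than 15 mm (distance of any of stone, bridge_blank, sanding_block, fret_hammer, glue_bottle, screw_jar, mug from where it was at the start of the episode above 0.015 m).
It also fails if it takes over 38 s, if anything falls off the work surface, if the arm or the gripper's body presses on something with over 40 N, if the wrist force passes 120 N, or if a joint passes its speed limit or range.

### The arm

A 6-joint arm with a two-finger parallel gripper is mounted at the origin on the work surface. World frame = base frame: x ahead of the robot, y to its left, z up, the work surface at z = 0. Lengths are in m, angles in rad, forces in N, time in s.
With the tool pointing down it reaches from about 0.35 to 0.775 m from the base axis. Payload 7.3 kg.
Tool frame: the origin (TCP) lies where the fingers leave the gripper's body, on its centre line; the fingertips stand nose_length ahead of it and the grasp point (between the pads) lies 47 mm ahead of it (nose_length is the distance from the TCP to the fingertips, in m); z points along the fingers, y is the direction in which the jaws open and shut (so a half turn about z gives the same grasp; the last joint's range is limited). The gripper opens to 92 mm and grips with 3 to 60 N. Pads are 19 mm wide; open, the fingers measure 130 mm over their backs; the gripper's body (75 mm by 190 mm) begins 47 mm behind the grasp point.
Start: joints at [-1.352, 0.342, 1.524, -0, 1.275, -0.146], TCP at [0.187, -0.49, 0.292] pointing down, gripper open.
Joint ranges: [-2.53, 2.53], [-0.77, 2.02], [0.04, 2.7], [-1, 4.14], [0.28, 2.66], [-3.11, 3.11]. Speed limits (rad/s): [2.57, 2.57, 3.14, 3.14, 3.14, 3.14].

### API

Orientations are given as a unit quaternion [w, x, y, z].
In Python, from station import get_obs, capture, close_job, look_for, cut_out, place_of, nose_length gives the robot as it stands.
- The arm moves only by the tool move_arm, never from a script. Its argument "commands" is a list of rows, each an object with "jaw": the closure, from 0 (fully open) to 1 (shut); "slide": the shift along the tool's x, y, z in mm, a list of three; "yaw": the turn about the tool's z in degrees. A call has exactly 10 rows; each row is the pose to reach, as a shift and turn from the pose commanded when the call began, along the tool's axes at that moment; what a row does not reach only later rows make up. A row lasts 1/10 s, in which the tool goes at most 50 mm and 8.59 degrees, less where a joint would pass 70% of its speed; a pose out of reach is approached as far as the arm can. A call with a gripper value outside its range is refused whole. The fingers move at their own pace and stop on an object; "grip_force" is the grip in N (left out, the last holds). Time passes only in rows, so rows that repeat a pose let the fingers close, or fill a call up. It gives the time, the measured TCP pose, the force and the opening at its end, in the units of the state.
- get_obs(): the state, without advancing time (a new reading comes with each control period).
- capture(name): name is "scene" or "top" or "wrist"; returns a dict with "img" (480x640x3 uint8, red, green, blue), "depth" (480x640 float32, m along the optical axis (not along the pixel's ray), 0 where there is no reading), "K" (3x3 intrinsics, pixels), "R" (3x3) and "t" (3): a world point X has camera coordinates R X + t. Camera axes: x right, y down, z forward; pixel columns grow to the right and rows downward; lengths in m; the calibration is good to about 2 mm. A picture is of the moment at which its call begins.
- close_job(): hands the job in, once; it reports no verdict.
Trained networks look in a picture, given as the dict that the camera call returned (one of the last four; its "shot" number tells which), for a name from the list of things; names that differ only in an ending like _2 or _b are one class to them, and where a whole thing is asked for, a point or a joint stands for the part that bears it (a point fixed in the world has none). Each returns a list of dicts, best first, with "p" (0 to 1); they miss things now and then, are a little off and sometimes report something else, mostly with a low value. They report only what shows in the picture. A call takes as long as a camera call.
- look_for(picture, query): "at" ([x, y, z] in m, in world coordinates, good to about 4 mm: the middle of the surface that is visible of it).
- cut_out(picture, query): "region" (480x640 bool, what is visible of it).
- place_of(picture, query): "at" ([x, y, z] in m, in world coordinates, good to about 4 mm: a listed point, or the origin of a listed thing).
The state is a dict: "clock": time; "joints": joint angles; "joint_velocities": joint speeds; "effort": joint torques, N m; "tcp_pos": TCP position; "tcp_rot": TCP orientation; "ft_force": force on the tool from outside, world axes, zero at the start; "moment": the same for the moment, N m; "opening": opening from 0.0 (shut) to 1.0 (fully open).
Only numpy, scipy, OpenCV 4.12 (cv2) and the standard library are available. Lean on these libraries where they do the work, as an engineer would, in place of code of your own. Each camera call takes 0.05 s, during which the arm holds its last target. There are 200 camera calls.

## Working session

There is one attempt and no reset: what is moved stays moved. The work goes in short steps, Python scripts to look and compute and a tool call to move; the robot and the scene stay as the last step left them, time stands still between calls to the robot, and variables do not carry over. Pictures are saved under pics/ and viewed, and the job is handed in when it is done.

Besides the shell and the picture viewer there is one more tool, called after "Request:" as name(argument=value, ...), one argument or row to a line, values as JSON. move_arm: Moves the arm, as the interface text tells. Its arguments: {"type":"object","properties":{"commands":{"type":"array","items":{"type":"object","properties":{"jaw":{"type":"number"},"slide":{"type":"array","items":{"type":"number"}},"yaw":{"type":"number"}}}},"grip_force":{"type":"number"}},"required":["commands"]}

```bash
mkdir -p pics; ls; cat > h.py <<'E'
from station import *
import numpy as np, cv2
def save(c,n): cv2.imwrite('pics/'+n+'.png', c['img'][:,:,::-1])
E
python3 - <<'E'
from h import *
print(nose_length() if callable(nose_length) else nose_length)
print(get_obs())
for n in ['scene','top']:
    c=capture(n); save(c,n+'0'); print(n,c['t'])
    for q in ['cutter_box','pad_left','pad_right','lid_edge','stone','bridge_blank','glue_bottle','screw_jar','mug','sanding_block','fret_hammer']:
        print(q,[(np.round(d['at'],4).tolist(),round(d['p'],2)) for d in place_of(c,q)[:3]])
E
```

```text
pics
0.0655
{'clock': 0.0, 'joints': array([-1.35201542e+00,  3.42744985e-01,  1.52502150e+00, -3.65128591e-07,
        1.27540343e+00, -1.46000664e-01]), 'joint_velocities': array([-1.12219326e-03,  6.86739450e-04, -1.22707505e-03,  1.97923421e-05,
       -1.61338181e-03, -5.83886546e-04]), 'effort': array([ 1.15196026e-04, -4.31242847e+01, -2.44220245e+01,  7.17799016e-02,
        5.58531994e-02, -1.25685765e-04]), 'tcp_pos': array([ 0.18724387, -0.49014333,  0.29153177]), 'tcp_rot': array([-7.88100418e-04,  9.83412545e-01,  1.81381213e-01, -2.88664660e-05]), 'ft_force': array([-0.18069293,  0.42619207, -0.26788664]), 'moment': array([-0.04430302,  0.0028431 ,  0.00530874]), 'opening': 0.9969477170575887}
scene [ 0.14975273 -0.28241819  1.56640439]
cutter_box [([0.6272, -0.1642, 0.001], 0.69), ([0.7958, 0.0633, -0.0013], 0.66)]
pad_left [([0.6785, -0.4332, -0.0003], 0.63), ([0.5164, -0.1346, 0.0442], 0.57)]
pad_right [([0.5212, -0.2071, 0.044], 0.47)]
lid_edge [([0.5536, -0.1713, 0.0715], 0.71)]
stone [([0.6323, 0.1995, 0.0002], 0.86), ([0.4498, 0.4568, -0.0018], 0.35)]
bridge_blan
[... 219 characters left out ...]
 ([0.4547, -0.1496, -0.0002], 0.27)]
fret_hammer [([0.4312, -0.441, -0.0017], 0.64)]
top [0.02276409 0.59349905 1.66228519]
cutter_box [([0.6306, -0.1605, 0.0003], 0.67)]
pad_left [([0.5225, -0.1308, 0.0442], 0.39)]
pad_right [([0.5256, -0.2079, 0.0447], 0.49), ([0.8004, -0.1075, -0.0025], 0.48)]
lid_edge [([0.5544, -0.1658, 0.0637], 0.73)]
stone [([0.6335, 0.1948, 0.0031], 0.68), ([0.4339, -0.4368, 0.0009], 0.44)]
bridge_blank [([0.454, -0.1445, -0.0002], 0.67)]
glue_bottle [([0.6781, -0.4316, 0.0001], 0.74), ([0.7997, -0.1056, -0.0003], 0.28)]
screw_jar [([0.7952, 0.0665, 0.003], 0.88)]
mug [([0.803, -0.1062, -0.002], 0.55)]
sanding_block []
fret_hammer [([0.4318, -0.4375, -0.0001], 0.97)]
```

View pics/scene0.png

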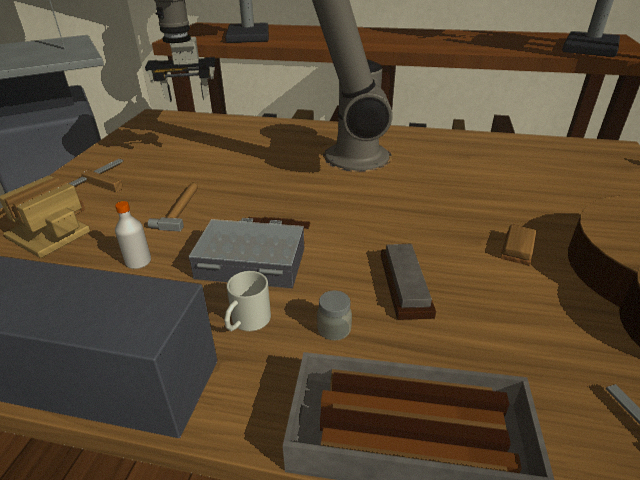

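View pics/top0.png

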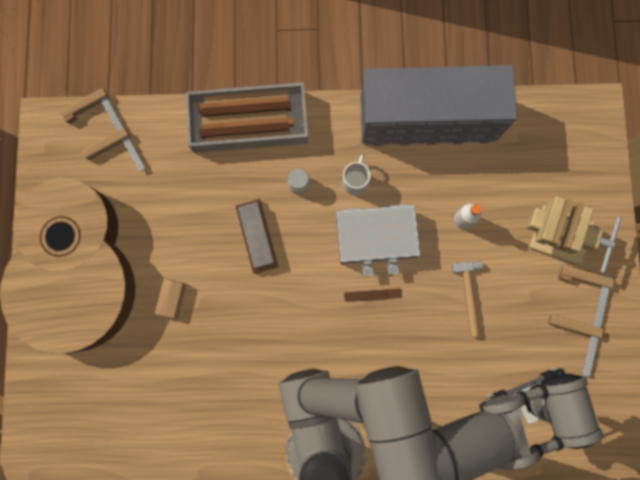

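Scene: the box sits at about scene px (248,250), with its catch side towards the robot, and at top px (378,235). The pads are at top px (368,268) and (393,266), and the bridge blank is in front of them at (373,295). The box is turned a few degrees. Next I move above the pads, roughly aligned, for a close look.

Request:
move_arm(
  commands=[
    {"jaw": 0.0,"slide": [40,-17,0],"yaw": 1.6},
    {"jaw": 0.0,"slide": [85,-36,0],"yaw": 3.2},
    {"jaw": 0.1,"slide": [130,-54,0],"yaw": 5},
    {"jaw": 0.2,"slide": [175,-73,0],"yaw": 7},
    {"jaw": 0.3,"slide": [220,-92,0],"yaw": 9},
    {"jaw": 0.4,"slide": [265,-111,0],"yaw": 11},
    {"jaw": 0.4,"slide": [310,-130,0],"yaw": 13},
    {"jaw": 0.4,"slide": [350,-147,0],"yaw": 15},
    {"jaw": 0.4,"slide": [380,-160,0],"yaw": 16},
    {"jaw": 0.4,"slide": [400,-170,0],"yaw": 16},
  ],
)

```text
clock: 2.2
tcp_pos: [0.5018, -0.187, 0.2922]
tcp_rot: [-0.0, 0.999, 0.044, 0.0]
ft_force: [-0.1, -0.4, -0.9]
opening: 0.603
```

```bash
python3 - <<'E'
from h import *
o=get_obs(); print(o['clock'],o['tcp_pos'],o['tcp_rot'],o['opening'],o['ft_force'])
c=capture('wrist'); save(c,'w1')
Rt=c['R'];print(-Rt.T@c['t'])
for q in ['cutter_box','pad_left','pad_right','lid_edge','bridge_blank']:
    print(q,[(np.round(d['at'],4).tolist(),round(d['p'],2)) for d in place_of(c,q)[:3]])
for q in ['pad_left','pad_right']:
    print(q,[(np.round(d['at'],4).tolist(),round(d['p'],2)) for d in look_for(c,q)[:3]])
E
```

```text
2.2 [ 0.50184994 -0.18695302  0.29216514] [-3.85518117e-05  9.99051988e-01  4.35325851e-02  1.92938178e-04] 0.6026050039106098 [-0.12785575 -0.3799582  -0.87742106]
[ 0.58111628 -0.18011818  0.38459132]
cutter_box [([0.6266, -0.1645, 0.0032], 0.74)]
pad_left [([0.5161, -0.134, 0.0443], 0.77)]
pad_right [([0.5219, -0.2052, 0.046], 0.64)]
lid_edge [([0.5544, -0.1701, 0.0675], 0.72)]
bridge_blank [([0.4598, -0.1496, 0.0012], 0.68)]
pad_left [([0.5179, -0.1338, 0.0468], 0.69)]
pad_right [([0.5251, -0.2105, 0.0447], 0.68)]
```

View pics/w1.png

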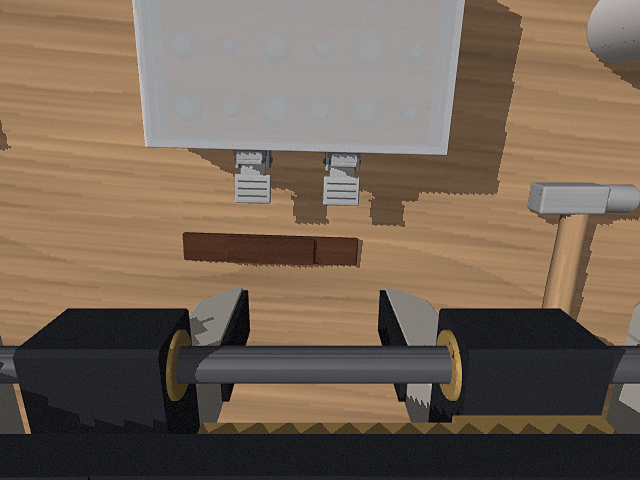

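The wrist picture shows the left pad at px (252,189) and the right pad at (341,191). The lid front edge runs from (146,147) to (447,154), and the blank is at (270,248). Next I measure the pads from depth.

```bash
cat >> h.py <<'E'
def cloud(c):
    K=c['K'];d=c['depth'];v,u=np.mgrid[:480,:640]
    P=np.stack([(u-K[0,2])/K[0,0]*d,(v-K[1,2])/K[1,1]*d,d],-1)
    return (P-c['t'])@c['R']
def onz(c,u,v,z):
    r=c['R'].T@np.linalg.inv(c['K'])@np.array([u,v,1.]);o=-c['R'].T@c['t'];return o+r*(z-o[2])/r[2]
E
python3 - <<'E'
from h import *
c=capture('wrist');W=cloud(c)
for n in ['pad_left','pad_right']:
    u0=252 if n=='pad_left' else 341
    m=np.zeros((480,640),bool); m[165:215,u0-30:u0+30]=1
    m&=(W[...,2]>.038)&(W[...,2]<.056)&(c['depth']>0)
    m[:172]=0
    ys,xs=np.nonzero(m); p=W[m]
    print(n,xs.min(),xs.max(),ys.min(),ys.max(),len(p),p.mean(0),p.min(0),p.max(0))
    r=cv2.minAreaRect(p[:,:2].astype(np.float32)*1000); print(r)
# lid edge direction
for s in ['a','b']:
    pass
a=onz(c,146,147,.066);b=onz(c,447,154,.066);print(a,b,np.linalg.norm(a-b),np.degrees(np.arctan2((b-a)[0],-(b-a)[1])),(a+b)/2)
for uv in [(235,176),(270,176),(235,203),(271,203),(323,177),(358,177),(324,205),(359,205)]: print(uv,onz(c,*uv,.046)[:2].round(4))
E
```

```text
pad_left 231 267 172 200 1023 [ 0.51797523 -0.1347789   0.04598801] [ 0.50574205 -0.14976376  0.04190305] [ 0.53028723 -0.11939794  0.04923211]
((517.683349609375, -134.6852264404297), (23.582178115844727, 30.03763771057129), 3.3268942832946777)
pad_right 320 356 172 202 1078 [ 0.523145   -0.20837433  0.04593273] [ 0.51035299 -0.22417897  0.04198327] [ 0.53595603 -0.19291747  0.04902028]
((522.8787231445312, -208.5928192138672), (25.117015838623047, 29.95380973815918), 4.015496253967285)
[ 0.54461383 -0.05879645  0.066     ] [ 0.55867064 -0.28757494  0.066     ] 0.22920992487905537 3.5159975520405653 [ 0.55164223 -0.17318569  0.066     ]
(235, 176) [ 0.5251 -0.1232]
(270, 176) [ 0.5275 -0.1519]
(235, 203) [ 0.5024 -0.1238]
(271, 203) [ 0.505 -0.154]
(323, 177) [ 0.5304 -0.1955]
(358, 177) [ 0.5328 -0.2243]
(324, 205) [ 0.507  -0.1985]
(359, 205) [ 0.5095 -0.2279]
```

Target for the finger midpoint is (0.5155,-0.172), which is 4 mm forward of the pad centres to keep the gripper body clear of the rising lid. Box yaw is 3.8°.

Request:
move_arm(
  commands=[
    {"jaw": 0.4,"slide": [5,-4,5],"yaw": 0.4},
    {"jaw": 0.4,"slide": [10,-9,20],"yaw": 0.8},
    {"jaw": 0.4,"slide": [15,-13.5,45],"yaw": 1.2},
    {"jaw": 0.4,"slide": [15,-13.5,70],"yaw": 1.2},
    {"jaw": 0.4,"slide": [15,-13.5,95],"yaw": 1.2},
    {"jaw": 0.4,"slide": [15,-13.5,120],"yaw": 1.2},
    {"jaw": 0.4,"slide": [15,-13.5,140],"yaw": 1.2},
    {"jaw": 0.4,"slide": [15,-13.5,155],"yaw": 1.2},
    {"jaw": 0.4,"slide": [15,-13.5,162],"yaw": 1.2},
    {"jaw": 0.4,"slide": [15,-13.5,165],"yaw": 1.2},
  ],
)

```text
clock: 3.65
tcp_pos: [0.514, -0.1742, 0.1265]
tcp_rot: [-0.0, 0.999, 0.032, -0.0]
ft_force: [0.5, 0.4, 0.6]
opening: 0.599
```

```bash
python3 - <<'E'
from h import *
o=get_obs(); print(o['clock'],o['tcp_pos'],o['tcp_rot'],o['opening'],o['ft_force'])
c=capture('wrist'); save(c,'w2')
W=cloud(c);z=W[...,2]
m=(z>.038)&(z<.052)&(c['depth']>0)
for k in ['pad_left','pad_right']: print(k,[(np.round(d['at'],4).tolist(),round(d['p'],2)) for d in place_of(c,k)[:2]])
s=capture('scene');save(s,'s2')
# top-of-fingertips expected pixel
R=c['R'];
for y in (-.037,.037):
  a=np.radians(3.8); X=o['tcp_pos']+np.array([-y*np.sin(a),y*np.cos(a),-.0655]); q=c['K']@(R@X+c['t']); print(X,q[:2]/q[2])
E
```

```text
3.65 [ 0.51398254 -0.17415564  0.12651265] [-2.34956279e-04  9.99485127e-01  3.20813805e-02 -4.59890424e-04] 0.5994161622265706 [0.50589256 0.43276952 0.60651078]
pad_left [([0.5173, -0.1318, 0.0473], 0.96)]
pad_right [([0.5239, -0.2086, 0.0442], 0.9)]
[ 0.51643468 -0.2110743   0.06101265] [400.17943856 309.87076791]
[ 0.51153041 -0.13723699  0.06101265] [226.02440106 310.1875208 ]
```

View pics/w2.png

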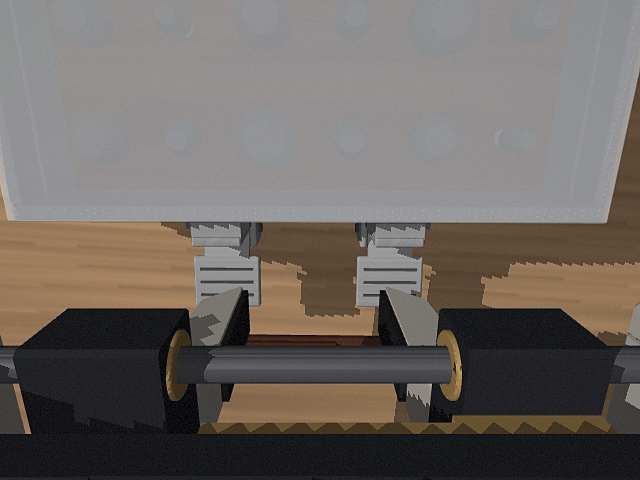

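The wrist view shows the fingertips' leading inner corners at px (249,291) and (379,291). The pads span px x 194–261 and 356–422, so the tips look slightly offset. I'll quantify that from the same picture.

```bash
python3 - <<'E'
from h import *
c=capture('wrist');o=get_obs();print(c['K'][0],o['tcp_pos'])
a=np.radians(3.7);B=np.array([[np.cos(a),np.sin(a)],[-np.sin(a),np.cos(a)]])
f=lambda P:(B@(P[:2]-o['tcp_pos'][:2])*1000).round(1)
for uv in [(249,291),(379,291)]: print('tip',f(onz(c,*uv,.061)))
for uv,z in [((195,257),.0445),((260,257),.0445),((195,306),.0475),((260,306),.0475),((357,257),.0445),((421,257),.0445),((357,306),.0475),((422,306),.0475)]: print('pad',uv,f(onz(c,*uv,z)))
print('lid',f(onz(c,10,220,.066)),f(onz(c,607,221,.066)))
W=cloud(c)
for u0,u1 in((175,265),(345,430)):
    s=np.zeros((480,640),bool);s[246:290,u0:u1]=1;s&=(W[...,2]>.040)&(W[...,2]<.052)&(c['depth']>0)
    p=W[s];q=np.array([f(x) for x in p]);print(np.percentile(q,[1,50,99],axis=0))
# finger tip depth points
s=(W[...,2]>.058)&(W[...,2]<.075)&(c['depth']>0);s[:285]=0
q=np.array([f(x) for x in W[s]]);print(q.shape, q[q[:,1]>0].min(0),q[q[:,1]>0].max(0),q[q[:,1]<0].min(0),q[q[:,1]<0].max(0))
E
```

```text
[410.18101945   0.         313.45920509] [ 0.51456668 -0.17440842  0.12802754]
tip [ 8.3 27. ]
tip [  8.3 -28. ]
pad (195, 257) [17.7 53.5]
pad (260, 257) [17.7 24. ]
pad (195, 306) [-5.3 54.6]
pad (260, 306) [-5.3 24.5]
pad (357, 257) [ 17.7 -20.1]
pad (421, 257) [ 17.7 -49.1]
pad (357, 306) [ -5.3 -20.5]
pad (422, 306) [ -5.4 -50.6]
lid [ 40.5 117.3] [  40.  -114.3]
[[ 2.7   24.8  ]
 [12.3   39.3  ]
 [21.884 54.   ]]
[[  2.7 -48.8]
 [ 12.  -33.9]
 [ 21.5 -19.6]]
(1181, 2) [-9.6 27. ] [11.6 43.9] [ -9.7 -43.5] [ 11.5 -27.4]
```

View pics/s2.png

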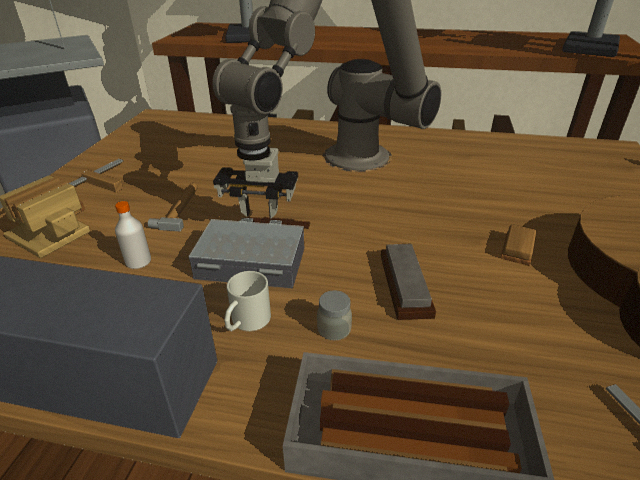

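Tips need +3.5 mm in tool x and −2.4 mm in tool y. After that they'll sit 4 mm forward of the pad centres. Then I go down to near first contact.

Request:
move_arm(
  commands=[
    {"jaw": 0.4,"slide": [1.5,-1.2,0],"yaw": 0},
    {"jaw": 0.4,"slide": [3.5,-2.4,0],"yaw": 0},
    {"jaw": 0.4,"slide": [3.5,-2.4,2],"yaw": 0},
    {"jaw": 0.4,"slide": [3.5,-2.4,4],"yaw": 0},
    {"jaw": 0.4,"slide": [3.5,-2.4,7],"yaw": 0},
    {"jaw": 0.4,"slide": [3.5,-2.4,10],"yaw": 0},
    {"jaw": 0.4,"slide": [3.5,-2.4,13],"yaw": 0},
    {"jaw": 0.4,"slide": [3.5,-2.4,15],"yaw": 0},
    {"jaw": 0.4,"slide": [3.5,-2.4,16],"yaw": 0},
    {"jaw": 0.4,"slide": [3.5,-2.4,16],"yaw": 0},
  ],
)

```text
clock: 4.9
tcp_pos: [0.5174, -0.1716, 0.1111]
tcp_rot: [-0.0, 0.999, 0.032, -0.0]
ft_force: [-0.3, 0.2, 0.2]
opening: 0.604
```

```bash
python3 - <<'E'
from h import *
c=capture('wrist'); save(c,'w3')
for i in range(3):
  o=get_obs(); print(o['clock'],o['tcp_pos'],o['ft_force'],o['moment']); 
E
```

```text
4.95 [ 0.51752073 -0.17162078  0.11117921] [-0.74839493  0.24015944  0.32493409] [-0.01636949  0.05476724 -0.0312184 ]
4.95 [ 0.51752073 -0.17162078  0.11117921] [-0.74839493  0.24015944  0.32493409] [-0.01636949  0.05476724 -0.0312184 ]
4.95 [ 0.51752073 -0.17162078  0.11117921] [-0.74839493  0.24015944  0.32493409] [-0.01636949  0.05476724 -0.0312184 ]
```

View pics/w3.png

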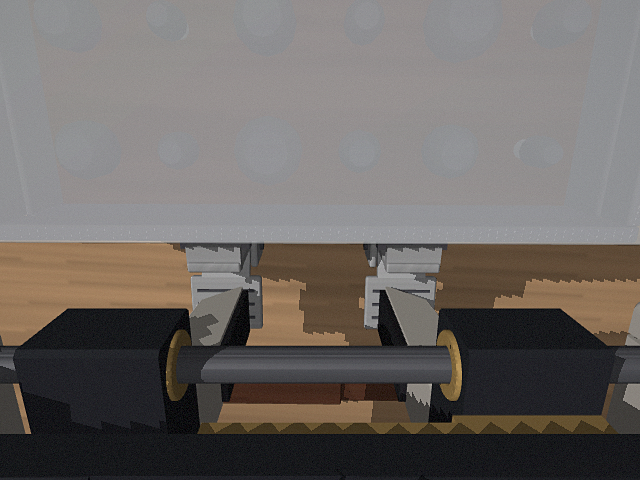

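The tips are centred over both pads, with 13 px inner margins each side. Now I press.

Request:
move_arm(
  commands=[
    {"jaw": 0.4,"slide": [0,0,1],"yaw": 0},
    {"jaw": 0.4,"slide": [0,0,2],"yaw": 0},
    {"jaw": 0.4,"slide": [0,0,3],"yaw": 0},
    {"jaw": 0.4,"slide": [0,0,4],"yaw": 0},
    {"jaw": 0.4,"slide": [0,0,4.5],"yaw": 0},
    {"jaw": 0.4,"slide": [0,0,5],"yaw": 0},
    {"jaw": 0.4,"slide": [0,0,5],"yaw": 0},
    {"jaw": 0.4,"slide": [0,0,5],"yaw": 0},
    {"jaw": 0.4,"slide": [0,0,5],"yaw": 0},
    {"jaw": 0.4,"slide": [0,0,5],"yaw": 0},
  ],
)

```text
clock: 5.95
tcp_pos: [0.5171, -0.1716, 0.1063]
tcp_rot: [-0.0, 0.999, 0.032, -0.0]
ft_force: [-4.6, -1.1, 4.9]
opening: 0.599
```

```bash
python3 - <<'E'
from h import *
c=capture('wrist'); save(c,'w4')
o=get_obs(); print(o['clock'],o['tcp_pos'],o['ft_force'],o['moment']); 
E
```

```text
6.0 [ 0.51710361 -0.17164645  0.10629831] [-4.64293959 -0.62505115  5.76485455] [-0.12507649  0.73602471  0.00429573]
```

View pics/w4.png

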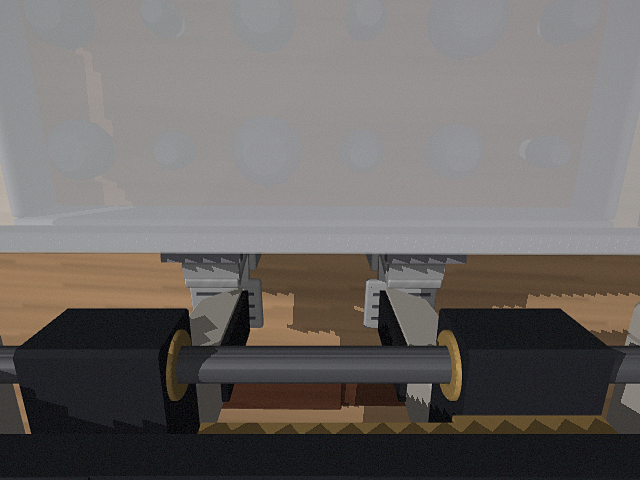

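The lid front edge has begun to rise, now at row 252 with a wider front face showing. Wrist force is about 6 N up and −4.6 N in x. I'll press slightly more and hold.

Request:
move_arm(
  commands=[
    {"jaw": 0.4,"slide": [0,0,0.4],"yaw": 0},
    {"jaw": 0.4,"slide": [0,0,0.8],"yaw": 0},
    {"jaw": 0.4,"slide": [0,0,0.8],"yaw": 0},
    {"jaw": 0.4,"slide": [0,0,0.8],"yaw": 0},
    {"jaw": 0.4,"slide": [0,0,0.8],"yaw": 0},
    {"jaw": 0.4,"slide": [0,0,0.8],"yaw": 0},
    {"jaw": 0.4,"slide": [0,0,0.8],"yaw": 0},
    {"jaw": 0.4,"slide": [0,0,0.8],"yaw": 0},
    {"jaw": 0.4,"slide": [0,0,0.8],"yaw": 0},
    {"jaw": 0.4,"slide": [0,0,0.8],"yaw": 0},
  ],
)

```text
clock: 7.0
tcp_pos: [0.517, -0.1716, 0.1055]
tcp_rot: [-0.0, 0.999, 0.032, -0.001]
ft_force: [-4.8, -1.6, 5.4]
opening: 0.601
```

```bash
cat > m.py <<'E'
from h import *
import sys
c=capture('wrist'); save(c,sys.argv[1])
o=get_obs(); print(o['clock'],o['tcp_pos'],o['ft_force'],o['moment'],o['opening'])
W=cloud(c)
# lid angle: slope of lid surface along box x
s=np.zeros((480,640),bool);s[20:235,120:520]=1;s&=(c['depth']>0)&(W[...,2]>.058)
p=W[s];a=np.radians(3.7);bx=(p[:,:2]-[.552,-.173])@[np.cos(a),np.sin(a)]
k=np.polyfit(bx,p[:,2],1);print('lid slope',np.arctan(-k[0]),'edge z',k[1],len(p))
for d in place_of(c,'lid_edge')[:1]: print(d)
E
python3 m.py w5
```

```text
7.05 [ 0.51697717 -0.17164945  0.10548751] [-5.3519589  -0.93147569  5.75114591] [-0.09301359  0.86260516 -0.02990124] 0.6017254150672898
lid slope 0.1760477333372262 edge z 0.09313085545696351 85643
{'at': [0.5587, -0.1678, 0.0902], 'p': 0.64}
```

View pics/w5.png

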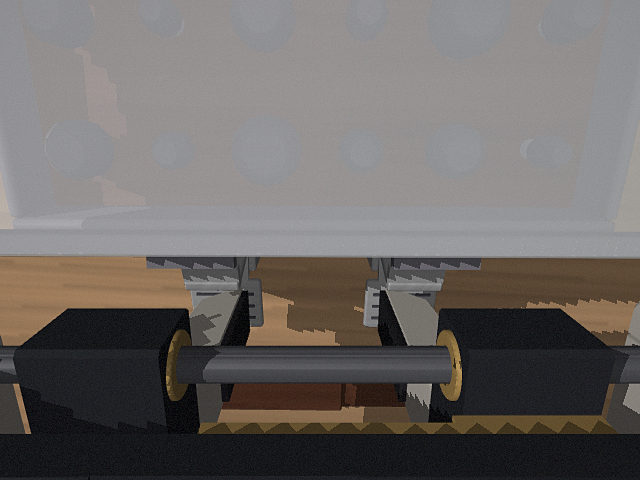

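The lid is already at about 0.18 rad. I keep holding until it comes to rest.

Request:
move_arm(
  commands=[
    {"jaw": 0.4,"slide": [0,0,0]},
    {"jaw": 0.4,"slide": [0,0,0]},
    {"jaw": 0.4,"slide": [0,0,0]},
    {"jaw": 0.4,"slide": [0,0,0]},
    {"jaw": 0.4,"slide": [0,0,0]},
    {"jaw": 0.4,"slide": [0,0,0]},
    {"jaw": 0.4,"slide": [0,0,0]},
    {"jaw": 0.4,"slide": [0,0,0]},
    {"jaw": 0.4,"slide": [0,0,0]},
    {"jaw": 0.4,"slide": [0,0,0]},
  ],
)

```text
schema error: expected keys jaw, slide, yaw
```

Request:
move_arm(
  commands=[
    {"jaw": 0.4,"slide": [0,0,0]},
    {"jaw": 0.4,"slide": [0,0,0]},
    {"jaw": 0.4,"slide": [0,0,0]},
    {"jaw": 0.4,"slide": [0,0,0]},
    {"jaw": 0.4,"slide": [0,0,0]},
    {"jaw": 0.4,"slide": [0,0,0]},
    {"jaw": 0.4,"slide": [0,0,0]},
    {"jaw": 0.4,"slide": [0,0,0]},
    {"jaw": 0.4,"slide": [0,0,0]},
    {"jaw": 0.4,"slide": [0,0,0]},
  ],
)

```text
schema error: expected keys jaw, slide, yaw
```

```bash
python3 m.py w6
```

```text
7.15 [ 0.51696995 -0.17162985  0.10545961] [-4.92274109 -1.14559756  5.77359274] [-0.08037496  0.85730401  0.01566198] 0.5974597335432105
lid slope 0.17983640703446122 edge z 0.09375151446551223 85639
{'at': [0.5594, -0.1657, 0.0924], 'p': 0.72}
```

View pics/w6.png

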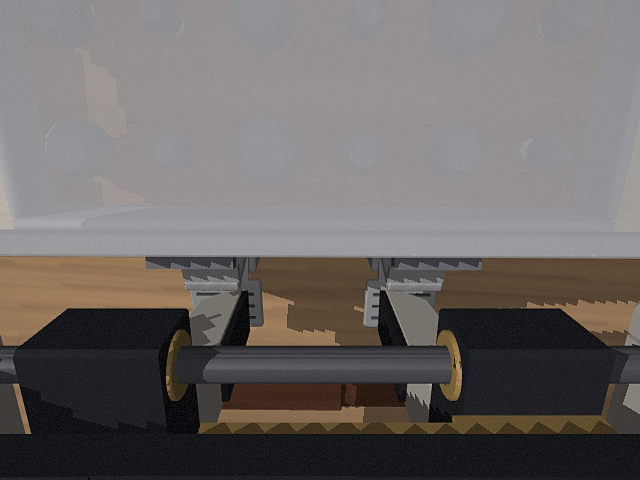

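The holding calls were refused because yaw was missing, so I repeat them.

Request:
move_arm(
  commands=[
    {"jaw": 0.4,"slide": [0,0,0],"yaw": 0},
    {"jaw": 0.4,"slide": [0,0,0],"yaw": 0},
    {"jaw": 0.4,"slide": [0,0,0],"yaw": 0},
    {"jaw": 0.4,"slide": [0,0,0],"yaw": 0},
    {"jaw": 0.4,"slide": [0,0,0],"yaw": 0},
    {"jaw": 0.4,"slide": [0,0,0],"yaw": 0},
    {"jaw": 0.4,"slide": [0,0,0],"yaw": 0},
    {"jaw": 0.4,"slide": [0,0,0],"yaw": 0},
    {"jaw": 0.4,"slide": [0,0,0],"yaw": 0},
    {"jaw": 0.4,"slide": [0,0,0],"yaw": 0},
  ],
)

```text
clock: 8.2
tcp_pos: [0.517, -0.1716, 0.1055]
tcp_rot: [-0.0, 0.999, 0.032, -0.001]
ft_force: [-5.5, -1.2, 4.9]
opening: 0.603
```

Request:
move_arm(
  commands=[
    {"jaw": 0.4,"slide": [0,0,0],"yaw": 0},
    {"jaw": 0.4,"slide": [0,0,0],"yaw": 0},
    {"jaw": 0.4,"slide": [0,0,0],"yaw": 0},
    {"jaw": 0.4,"slide": [0,0,0],"yaw": 0},
    {"jaw": 0.4,"slide": [0,0,0],"yaw": 0},
    {"jaw": 0.4,"slide": [0,0,0],"yaw": 0},
    {"jaw": 0.4,"slide": [0,0,0],"yaw": 0},
    {"jaw": 0.4,"slide": [0,0,0],"yaw": 0},
    {"jaw": 0.4,"slide": [0,0,0],"yaw": 0},
    {"jaw": 0.4,"slide": [0,0,0],"yaw": 0},
  ],
)

```text
clock: 9.2
tcp_pos: [0.517, -0.1716, 0.1055]
tcp_rot: [-0.0, 0.999, 0.032, -0.001]
ft_force: [-4.2, -0.2, 5.3]
opening: 0.598
```

```bash
python3 m.py w7
```

```text
9.25 [ 0.51696562 -0.17165261  0.10547327] [-5.66117541 -0.56960356  5.36700771] [-0.09138235  0.8451366  -0.02857443] 0.6045118506531517
lid slope 0.21717701436941433 edge z 0.09976282040937254 85618
{'at': [0.5603, -0.1651, 0.0984], 'p': 0.64}
```

Request:
move_arm(
  commands=[
    {"jaw": 0.4,"slide": [0,0,0],"yaw": 0},
    {"jaw": 0.4,"slide": [0,0,0],"yaw": 0},
    {"jaw": 0.4,"slide": [0,0,0],"yaw": 0},
    {"jaw": 0.4,"slide": [0,0,0],"yaw": 0},
    {"jaw": 0.4,"slide": [0,0,0],"yaw": 0},
    {"jaw": 0.4,"slide": [0,0,0],"yaw": 0},
    {"jaw": 0.4,"slide": [0,0,0],"yaw": 0},
    {"jaw": 0.4,"slide": [0,0,0],"yaw": 0},
    {"jaw": 0.4,"slide": [0,0,0],"yaw": 0},
    {"jaw": 0.4,"slide": [0,0,0],"yaw": 0},
  ],
)

```text
clock: 10.3
tcp_pos: [0.517, -0.1716, 0.1055]
tcp_rot: [-0.0, 0.999, 0.032, -0.001]
ft_force: [-5.7, 0.0, 5.6]
opening: 0.601
```

```bash
python3 m.py w8
```

```text
10.35 [ 0.5169721  -0.17162173  0.10547993] [-5.66193001  0.26891879  4.83983249] [-0.15264949  0.8261962  -0.00307053] 0.5979500997838371
lid slope 0.2218454915926806 edge z 0.10052664889486351 85657
{'at': [0.56, -0.1647, 0.0937], 'p': 0.68}
```

View pics/w8.png

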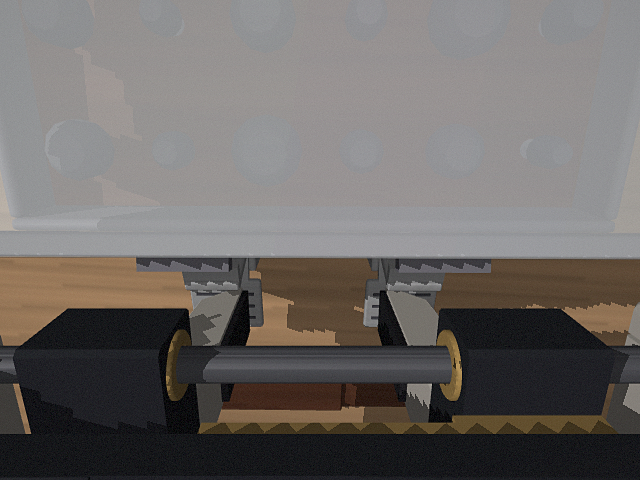

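The lid has come to rest at about 0.22 rad. Now I let go: straight up with a slight retreat, then further up and back.

Request:
move_arm(
  commands=[
    {"jaw": 0.4,"slide": [-0.5,0,-2],"yaw": 0},
    {"jaw": 0.4,"slide": [-1,0,-4],"yaw": 0},
    {"jaw": 0.4,"slide": [-2,0,-7],"yaw": 0},
    {"jaw": 0.4,"slide": [-4,0,-11],"yaw": 0},
    {"jaw": 0.4,"slide": [-8,0,-18],"yaw": 0},
    {"jaw": 0.4,"slide": [-14,0,-30],"yaw": 0},
    {"jaw": 0.4,"slide": [-22,0,-50],"yaw": 0},
    {"jaw": 0.4,"slide": [-32,0,-75],"yaw": 0},
    {"jaw": 0.4,"slide": [-42,0,-100],"yaw": 0},
    {"jaw": 0.4,"slide": [-50,0,-120],"yaw": 0},
  ],
)

```text
clock: 11.4
tcp_pos: [0.4668, -0.1749, 0.2277]
tcp_rot: [0.0, 0.999, 0.032, 0.001]
ft_force: [-0.4, -0.8, 0.7]
opening: 0.603
```

Request:
move_arm(
  commands=[
    {"jaw": 0.4,"slide": [-3,0,-10],"yaw": 0},
    {"jaw": 0.4,"slide": [-6,0,-20],"yaw": 0},
    {"jaw": 0.4,"slide": [-10,0,-30],"yaw": 0},
    {"jaw": 0.4,"slide": [-10,0,-35],"yaw": 0},
    {"jaw": 0.4,"slide": [-10,0,-35],"yaw": 0},
    {"jaw": 0.4,"slide": [-10,0,-35],"yaw": 0},
    {"jaw": 0.4,"slide": [-10,0,-35],"yaw": 0},
    {"jaw": 0.4,"slide": [-10,0,-35],"yaw": 0},
    {"jaw": 0.4,"slide": [-10,0,-35],"yaw": 0},
    {"jaw": 0.4,"slide": [-10,0,-35],"yaw": 0},
  ],
)

```text
clock: 12.4
tcp_pos: [0.4576, -0.1754, 0.2602]
tcp_rot: [-0.0, 0.999, 0.032, -0.0]
ft_force: [0.5, -0.0, 0.2]
opening: 0.602
```

```bash
python3 - <<'E'
from h import *
c=capture('wrist');save(c,'w9');o=get_obs();print(o['clock'],o['tcp_pos'],o['ft_force'])
W=cloud(c)
for d in place_of(c,'lid_edge')[:1]+place_of(c,'pad_left')[:1]+place_of(c,'pad_right')[:1]+place_of(c,'bridge_blank')[:1]: print(d)
a=np.radians(3.7);X=(W[...,:2]-[.5195,-.172]);bx=X@[np.cos(a),np.sin(a)];by=X@[-np.sin(a),np.cos(a)]
for y in(.037,-.037):
  s=(abs(by-y)<.012)&(abs(bx)<.009)&(W[...,2]>.03)&(W[...,2]<.055)&(c['depth']>0);k=np.polyfit(bx[s],W[s][:,2],1);print('pad slope (rest -0.125)',k,s.sum())
s=(abs(by)<.09)&(bx>.045)&(bx<.15)&(W[...,2]>.058)&(c['depth']>0);k=np.polyfit(bx[s],W[s][:,2],1);print('lid',np.arctan(-k[0]),np.polyval(k,.033))
E
```

```text
12.45 [ 0.4576255  -0.17544299  0.26029703] [-0.23538733  0.87721013 -0.23114485]
{'at': [0.5574, -0.1671, 0.0952], 'p': 0.69}
{'at': [0.519, -0.1345, 0.0484], 'p': 0.62}
{'at': [0.5249, -0.2041, 0.0469], 'p': 0.66}
{'at': [0.4571, -0.1512, 0.0009], 'p': 0.75}
pad slope (rest -0.125) [-0.12793916  0.04619809] 855
pad slope (rest -0.125) [-0.12224272  0.04622952] 853
lid 0.2249815304805301 0.10079618737894243
```

View pics/w9.png

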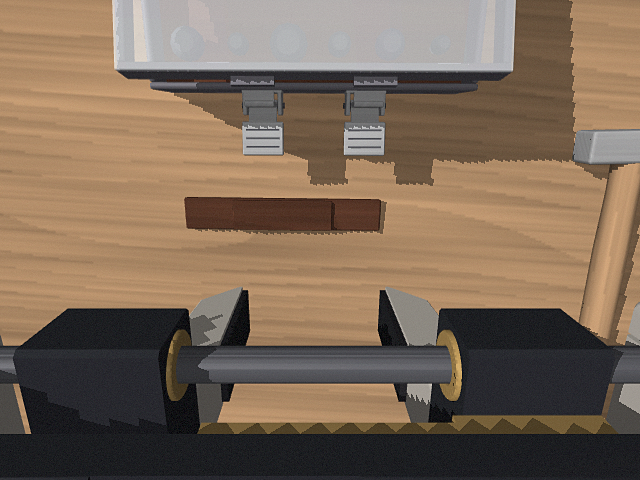

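The lid stands ajar at about 0.22 rad with its front edge along rows 65–80. Both pads, at px (263,140) and (364,140), are back at their rest slope and height. The blank hasn't moved and the gripper is clear of everything.

```bash
python3 -c "
from station import close_job
print(close_job())"
```

```text
the job is handed in; nothing more can be done
None
```

The box is open. I pressed both catches together, one fingertip on each pad, and held them until the lid had stopped rising. I then let go, backed the arm away and handed the job in at about 12.5 s.

- **Lid:** it rests ajar at about 0.22 rad, with its front edge about 0.10 m above the bench. It was only moved by its spring.
- **Catches:** both pads are back at their rest height (46 mm) and slope.
- **Robot:** the gripper is clear and the wrist force is back to noise level (under 1 N).
- **Other things on the bench:** the bridge blank lies where it was, within measuring error. I did not measure the other objects again, but nothing came near them.

- **Unexplained force:** the wrist also felt about 5 N pushing towards the robot during the press, probably friction or the leaning hooks; it did no harm.
- **Refused moves:** two hold commands were refused for a missing yaw value. The arm did not move, and I repeated them.
- **Depth and colour pictures:** in the wrist view they disagreed by about 3 mm, so I aligned the fingertips to the pads within the same picture.

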